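Lower the eccentric cam and clamp the circuit board

ROBOT

A 6-joint arm with a two-finger parallel gripper is mounted at the origin on the work surface. World frame = base frame: x ahead of the robot, y to its left, z up, the work surface at z = 0. Lengths are in mm, angles in rad, forces in N, time in s.
With the tool pointing down it reaches from about 275 to 750 mm from the base axis. Payload 10.2 kg.
Tool frame: the origin (TCP) lies midway between the tips of the shut fingers; the grasp point (between the pads) lies 19 mm behind it; z points along the fingers, y is the direction in which the jaws open and shut (so a half turn about z gives the same grasp; the last joint's range is limited). The gripper opens to 85 mm and grips with 20 to 120 N. Pads are 22 mm wide; open, the fingers measure 114 mm over their backs; the gripper's body (76 mm by 85 mm) begins 54 mm behind the grasp point. The pads swing forward as they close: fully open they stand 13 mm farther back than shut.
Start: joints at [0.881, 0.313, 1.498, -0, 1.331, -0.223], TCP at [236.279, 468.832, 231.294] pointing down, gripper open.
Joint ranges: [-2.94, 2.94], [-0.97, 2.17], [0.19, 2.56], [-1.23, 4.37], [0.02, 3.11], [-2.88, 2.88]. Speed limits (rad/s): [2.39, 2.39, 3.01, 3.14, 3.14, 3.14].

INTERFACE

Orientations are given as a unit quaternion [w, x, y, z].
In Python, from rig import sense, optics, ctrl gives the robot as it stands.
- The arm moves only by the tool play_rows, never from a script. Its argument "plan" is a list of rows, each a list of 7 numbers: the shift along the world's x, y, z in mm, then the turn, a rotation vector about the world's x, y, z in rad, then the opening, from -1 (shut) to 1 (fully open), so that 0 is half open. A call has 1 to 5 rows; each row shifts and turns the pose as measured when the row begins; what a row does not reach is not made up. A row lasts 1/12 s, in which the tool goes at most 41.7 mm and 7.16 degrees, less where a joint would pass 70% of its speed; a pose out of reach is approached as far as the arm can. A call is refused whole if a number of a shift passes 41.7 or a number of a turn 0.125, either way. A call with a gripper value outside its range is refused whole. The fingers move at their own pace and stop on an object; "grip_force" is the grip in N (left out, the last holds). Time passes only in rows, so rows that do not move let the fingers close. It gives the time, the measured TCP pose, the force and the opening at its end, in the units of the state.
- sense(): the state, without advancing time (a new reading comes with each control period).
- optics.capture(name): name is "scene" or "side" or "wrist"; returns a dict with "img" (384x512x3 uint8, blue, green, red), "fx", "fy", "cx", "cy" (pixels), "world_to_cam" (4x4, takes a point from world to camera coordinates). Camera axes: x right, y up, looking along -z (the intrinsics and any distortion apply to the point x, -y, -z); pixel columns grow to the right and rows downward; lengths in mm; the calibration is good to about 2 mm. The wrist camera is an equidistant fisheye: a pixel r from the principal point sees the ray r / f radians off the axis. A picture is of the moment at which its call begins. There is no depth.
- ctrl.finish_job(): hands the job in, once; it reports no verdict.
The state is a dict: "time_s": time; "joints": joint angles; "dq": joint speeds; "tau": joint torques, N m; "eef_pos": TCP position; "ee_rot": TCP orientation; "force": force on the tool from outside, world axes, zero at the start; "wrist_torque": the same for the moment, N m; "grip_width": opening from 0.0 (shut) to 1.0 (fully open).
Only numpy, scipy, OpenCV 4.12 (cv2) and the standard library are available. Lean on these libraries where they do the work, as an engineer would, in place of code of your own. Each camera call takes 0.05 s, during which the arm holds its last target. There are 200 camera calls.

TASK

Clamp the circuit board in the soldering fixture: with the fingertips, push the post of the eccentric cam round until the cam's low point faces the slide (its crank arm points straight forward, along the slide's travel and away from the slide), and only then push the slide forward by its upright plate, fully home, so that it carries the board up against the far rail. Do not touch or lift the board itself, and leave the spool, jar, screwdriver and tray where they are.

Things in the scene. Friction and masses are not known exactly. Their poses are not given: they have to be found in the camera images.
- fixture: Aluminium board-holding fixture fixed to the bench. Origin at bench height on the centreline of slide and board; x = forward (slide travel, away from the robot), z up. Base plate 10 mm thick, x -90..+100, y -82..+152 mm. Near end: slide; left (+y): cam; far end: fixed rail, 34 mm high, inner face at x = +75. Board ledges at z = 22, side guides with inner faces at y = +-57.5, 30 mm high.
- slide (a joint): Slide travel along fixture +x, m: 0 = fully back, 0.030 = home (board clamped on the rail). Starts 0 to 0.006; 3 N friction, stays where left. Aluminium crossbar 25 mm deep, z = 13 to 31 mm, y -55 to +123 mm; its front face (fixture x = -35 mm at 0) is the jaw that pushes the board and, at its left end, the follower that meets the cam disc.
- push_plate (a point): Centre of the near (-x) face of the slide's upright push plate, z = 58 mm, moving with the slide (fixture x = -60 mm at slide 0, y = 0). Plate 10 mm thick, 70 mm wide along y, z = 29 to 81 mm; the space on its near side is free above the base plate. Axes as the fixture's.
- cam (a joint): Cam angle, rad, anticlockwise from above. 0 = low point faces the slide, crank arm points to fixture +x; 1.57 = arm to +y. Starts 1.6 to 2.4; range -1.0 to 2.6, no stop at 0; friction 0.3 N m (5 N at the post), stays where left. Steel disc, radius 24 mm, z = 13 to 31, centre 14 mm off the pivot towards the arm. Blocks the slide at 0.018 (1.57) or 0.008 (2.4); within 0.5 of 0 it lets it go home.
- cam_pivot (a point): The cam's pivot axis at z = 22 mm, fixed on the fixture at x = +7, y = +108 mm of its origin. Axes as the fixture's.
- cam_post (a point): On the axis of the upright steel post at the end of the cam's crank arm, z = 65 mm. Push it to turn the cam. Post 12 mm in diameter, z = 39 to 85 mm, 60 mm from the pivot; the flat arm below it is 14 mm wide, z = 32 to 39 mm. Nothing else on the cam's side stands above z = 39 mm. x axis along the arm, away from the pivot.
- board: Loose green circuit board 80 (x) x 110 (y) x 3 mm, 120 g, lying on the fixture's ledges, parts on it up to 19 mm above its underside. Origin at the centre of its underside (z = 22 mm), axes about as the fixture's. At the start its far edge is 4 to 12 mm short of the rail.
- board_edge (a point): Middle of the board's far (+x) edge, 1.5 mm above its underside. Clamped, it is at x = +75 mm of the fixture.
- spool: Bystander: loose metal spool, 60 mm diameter, 46 mm high, standing right (-y) of the fixture. Origin at the centre of its underside.
- jar: Bystander: small closed amber glass jar, 44 mm diameter, 45 mm high, right of the fixture. Origin at the centre of its underside.
- driver: Bystander: screwdriver about 150 mm long lying beyond the far rail. Origin near its middle on the bench, x along its length towards the tip.
- tray: Bystander: open black plastic parts tray 70 x 100 x 30 mm, standing beyond the fixture on the left. Origin at the centre of its underside.
There are look-alikes about, which are no part of the job. Of the things like the board, leave any that is brown, purple or red; of the rest the smaller one is meant.

How it is judged:
By the outcome, as a careful person would: the job done as asked, in the order asked, and still so for the second after the job is handed in, with the robot touching nothing.
It also fails if it takes over 64 s, if anything falls off the work surface, if the arm or the gripper's body presses on something with over 40 N, if the wrist force passes 120 N, or if a joint passes its speed limit or range.

## Working session

There is one attempt and no reset: what is moved stays moved. The work goes in short steps, Python scripts to look and compute and a tool call to move; the robot and the scene stay as the last step left them, time stands still between calls to the robot, and variables do not carry over. Pictures are saved under pics/ and viewed, about 8 in all and at most 12, crops included, and the job is handed in when it is done.

Besides the shell and the picture viewer there is one more tool, called after "Emit:" as a command line: name --pt "numbers of a row" for each row, then --argument value for the rest. play_rows: Moves the arm, as the interface text tells. Its arguments: {"type":"object","properties":{"plan":{"type":"array"},"grip_force":{"type":"number"}},"required":["plan"]}

```bash
mkdir -p pics; cat > h.py <<'E'
import numpy as np, cv2
from rig import sense, optics, ctrl
def cap(n,f):
    c=optics.capture(n); cv2.imwrite(f'pics/{f}.png',c['img']); np.savez(f'pics/{f}.npz',**c); return c
def load(f): return np.load(f'pics/{f}.npz')
def ray(c,u,v):
    x=(u-c['cx'])/c['fx']; y=(v-c['cy'])/c['fy']
    M=np.array(c['world_to_cam']); R=M[:3,:3]; o=-R.T@M[:3,3]
    return o,R.T@np.array([x,-y,-1])
def atz(c,u,v,z):
    o,d=ray(c,u,v); return o+d*(z-o[2])/d[2]
def proj(c,P):
    M=np.array(c['world_to_cam']); p=(M[:3,:3]@np.array(P).T).T+M[:3,3]
    return np.stack([c['cx']+c['fx']*p[...,0]/-p[...,2], c['cy']-c['fy']*p[...,1]/-p[...,2]],-1)
E
python3 - <<'E'
from h import *
a=cap('scene','scene0');b=cap('side','side0')
print([k for k in a],a['fx'],a['fy'],a['cx'],a['cy'])
for c in(a,b):
  M=np.array(c['world_to_cam']);print((-M[:3,:3].T@M[:3,3]).round(), M[2,:3].round(2))
cv2.imwrite('pics/both.png',np.vstack([cv2.resize(a['img'],None,fx=1,fy=1)]))
s=sense();print(s['eef_pos'],s['ee_rot'],s['time_s'],s['force'],s['grip_width'])
E
```

```text
['img', 'fx', 'fy', 'cx', 'cy', 'world_to_cam'] 470.3293732060651 470.3293732060651 263.6682861075346 199.38146908013627
[1390.  -28.  853.] [ 0.71 -0.03  0.7 ]
[437. 610. 572.] [-0.19  0.77  0.62]
[236.12734383 468.64247383 230.78548525] [-2.59953456e-04  2.31286050e-01  9.72885605e-01 -5.43359904e-04] 0.1 [ 0.06703733  0.26104615 -0.50507394] 1.0012487455583667
```

View pics/scene0.png

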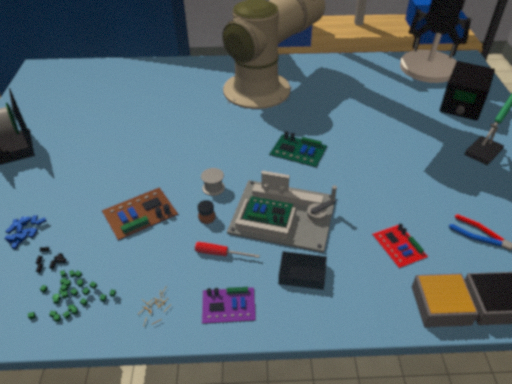

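View pics/side0.png

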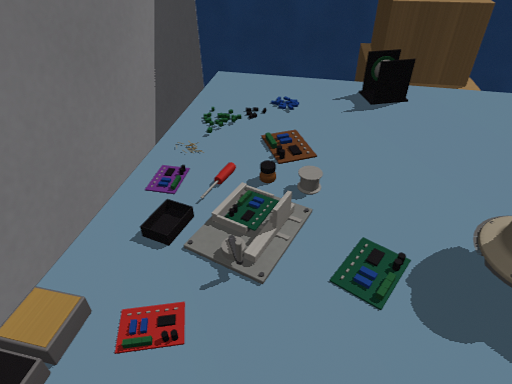

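The scene picture shows the fixture around (285,213), with the green board in it at (268,211). The look-alikes are a larger green board at (299,149), brown (140,212), purple (229,304) and red (400,245). The board in the fixture is the smaller green one. In the side picture the fixture is at (250,228) and the cam post near (235,245). Next I'll check both in close crops.

```bash
python3 - <<'E'
from h import *
a=load('scene0')['img'][155:260,215:350];b=load('side0')['img'][175:285,175:325]
a=cv2.resize(a,None,fx=5.5,fy=5.5,interpolation=cv2.INTER_CUBIC);b=cv2.resize(b,None,fx=5,fy=5,interpolation=cv2.INTER_CUBIC)
cv2.imwrite('pics/a.png',a);cv2.imwrite('pics/b.png',b);print(a.shape,b.shape)
E
```

```text
(578, 742, 3) (550, 750, 3)
```

View pics/a.png

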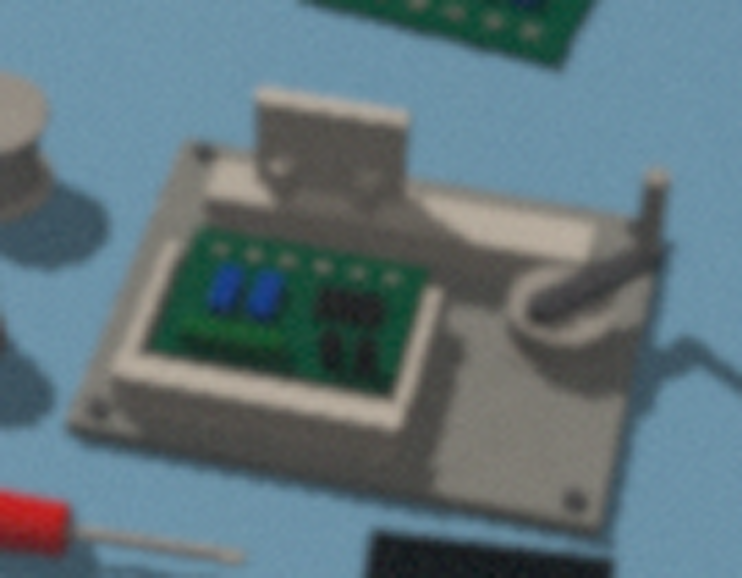

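View pics/b.png

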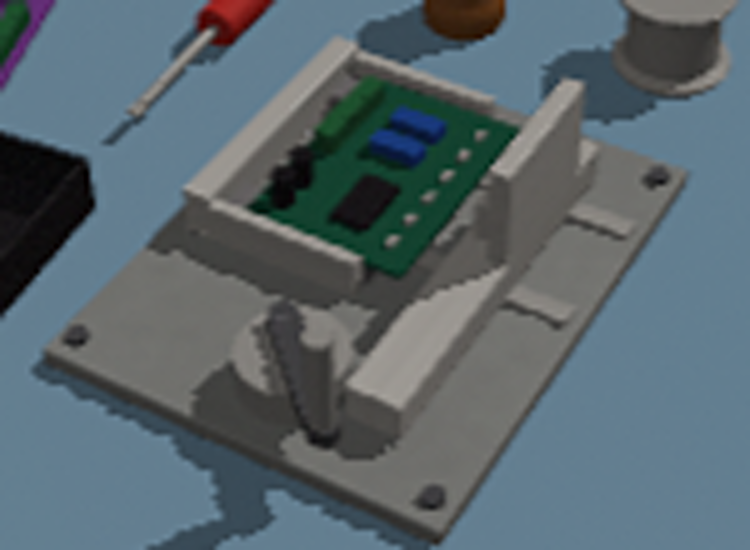

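```bash
cat > fit.py <<'E'
from h import *
from scipy.optimize import least_squares
a=load('scene0');b=load('side0')
A=lambda x,y:((x+.5)/5.5-.5+215,(y+.5)/5.5-.5+155)
B=lambda x,y:((x+.5)/5-.5+175,(y+.5)/5-.5+175)
obs=[(a,(-90,-82,10),A(190,145)),(a,(100,-82,10),A(68,425)),(a,(100,152,10),A(603,522)),
(b,(100,152,10),B(43,353)),(b,(-90,152,10),B(438,533)),(b,(-90,-82,10),B(688,175)),
(a,('s',-35,81),A(258,88)),(a,('s',35,81),A(409,111)),(b,('f',35,81),B(495,172)),(b,('s',35,81),B(512,182)),(b,('s',-35,81),B(585,87)),
(a,'c85',A(655,175)),(b,'c85',B(317,338)),(b,'c39',B(323,437))]
def T(p,q):
    x,y,t=p[:3];c,s=np.cos(t),np.sin(t);return np.array([x+c*q[0]-s*q[1],y+s*q[0]+c*q[1],q[2]])
def pt(p,q):
    if isinstance(q,str): return T(p,(7+60*np.cos(p[4]),108+60*np.sin(p[4]),float(q[1:])))
    x={'s':-60+p[3],'f':-50+p[3]}.get(q[0],q[0]) if isinstance(q[0],str) else q[0]
    return T(p,(x,q[1],q[2]))
def res(p): # p[5:8], p[8:11]... small camera pixel offsets
    r=[]
    for c,q,o in obs:
        off=p[5:7] if c is a else p[7:9]
        r+=list(proj(c,pt(p,q))+off-o)
    return np.array(r+list(p[5:9]/1.0))
if __name__=='__main__':
    o=atz(a,*A(385,330),22)
    f=least_squares(res,[o[0],o[1],0.,3,2.,0,0,0,0],x_scale=[10,10,.1,3,.2,1,1,1,1],loss='soft_l1')
    p=f.x;print(o.round(),p.round(3));print(res(p)[:-4].reshape(-1,2).round(1))
    np.save('fit.npy',p)
    print('origin',p[:3],'post',pt(p,'c65'),'pivot',T(p,(7,108,22)),'plate',T(p,(-60+p[3],0,58)),'post@0',T(p,(67,108,65)))
E
python3 fit.py
```

```text
[602.  54.  22.] [ 5.69891e+02  1.86860e+01 -2.88000e-01  2.60400e+00  2.39600e+00
  4.99000e-01 -2.49000e-01 -1.32000e-01 -2.56000e-01]
[[-1.2 -1.1]
 [-0.5 -0. ]
 [-0.4  1. ]
 [-0.7  0.2]
 [ 1.   0.9]
 [-0.  -0.7]
 [ 0.3 -0.2]
 [ 0.4  0.1]
 [-1.   0.5]
 [ 0.   0.1]
 [ 0.4 -0.2]
 [ 0.5  0.5]
 [ 0.3  0.6]
 [ 0.1 -2.1]]
origin [ 5.69891334e+02  1.86861663e+01 -2.88074710e-01] post [576.60319879 171.80805716  65.        ] pivot [607.28641636 120.24702381  22.        ] plate [514.86054698  34.99273763  58.        ] post@0 [664.81397477 103.20061589  65.        ]
```

The fit is consistent, with residuals of about 1 px or less apart from one at 2 px. Fixture yaw is -0.288, the slide is at about 2.6 mm and the cam at about 2.40, both inside their stated ranges. I'll cage the post between part-open fingers, with the jaws along the tangent, and carry it round the arc.

Emit:
play_rows --pt "33 -29 -6 0 0 -0.06 -0.1" --pt "33 -29 -6 0 0 -0.06 -0.1" --pt "33 -29 -6 0 0 -0.06 -0.1" --pt "33 -29 -6 0 0 -0.06 -0.1" --pt "33 -29 -6 0 0 -0.06 -0.1"

```text
time_s: 0.52
eef_pos: [390.3, 330.9, 201.4]
ee_rot: [-0.001, 0.373, 0.928, 0.0]
force: [-0.0, 0.9, -0.2]
grip_width: 0.456
```

Emit:
play_rows --pt "33 -29 -6 0 0 -0.06 -0.1" --pt "33 -29 -6 0 0 -0.06 -0.1" --pt "33 -29 -6 0 0 -0.06 -0.1" --pt "20 -15 -6 0 0 -0.06 -0.1" --pt "0 0 0 0 0 0 -0.1"

```text
time_s: 0.93
eef_pos: [507.1, 226.6, 175.7]
ee_rot: [-0.002, 0.491, 0.871, -0.001]
force: [-0.5, 0.5, -1.0]
grip_width: 0.45
```

```bash
cat > st.py <<'E'
from h import *
from scipy.spatial.transform import Rotation as R
s=sense();q=np.array(s['ee_rot'])
m=R.from_quat(q[[1,2,3,0]]).as_matrix()
print('t',round(s['time_s'],2),'pos',np.round(s['eef_pos'],1),'yang',round(np.arctan2(m[1,1],m[0,1]),3),'z',m[:,2].round(3),'F',np.round(s['force'],1),'w',round(s['grip_width'],3),'q',np.round(s['joints'],2))
E
python3 st.py
```

```text
t 0.93 pos [507.1 226.6 175.7] yang 0.544 z [-0.004 -0.    -1.   ] F [-0.5  0.5 -1. ] w 0.45 q [ 0.21  0.43  1.48  0.    1.23 -0.33]
```

Emit:
play_rows --pt "28 -22 -15 0 0 0 -0.1" --pt "25 -20 -15 0 0 0 -0.1" --pt "15 -12 -15 0 0 0 -0.1" --pt "2 -1 -10 0 0 0 -0.1" --pt "0 0 0 0 0 0 -0.1"

```text
time_s: 1.35
eef_pos: [577.8, 170.0, 117.9]
ee_rot: [-0.003, 0.491, 0.871, -0.001]
force: [-1.2, 0.3, -0.9]
grip_width: 0.449
```

```bash
python3 st.py; python3 - <<'E'
from h import *
a=cap('scene','s1');b=cap('side','d1');w=cap('wrist','w1')
f=lambda i,n:cv2.resize(i,n,interpolation=cv2.INTER_CUBIC)
im=np.hstack([f(b['img'][150:300,160:310],(450,450)),f(w['img'][:,64:448],(350,450)) if 0 else f(w['img'],(350,450))])
cv2.imwrite('pics/c1.png',im)
E
```

```text
t 1.35 pos [577.8 170.  117.9] yang 0.544 z [-0.006  0.001 -1.   ] F [-1.2  0.3 -0.9] w 0.449 q [ 0.09  0.59  1.39  0.    1.17 -0.45]
```

View pics/c1.png

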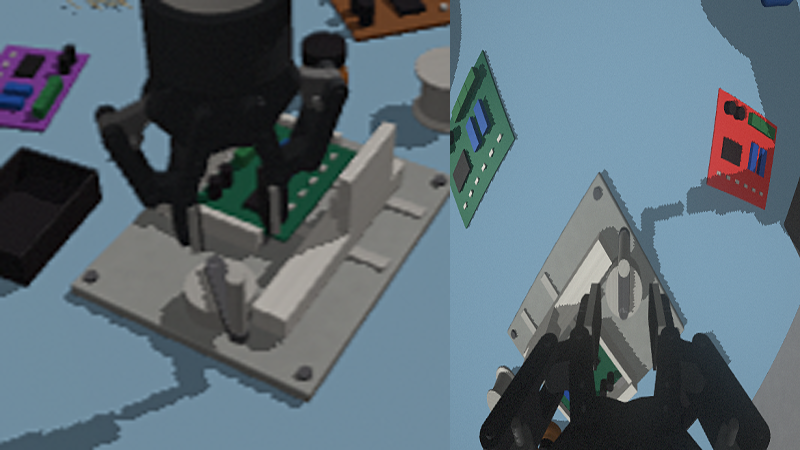

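Side view: the gripper is above the post. Wrist view: the post top at (624,267) lies laterally midway between the fingertips (597 and 658). I'll check the radial direction numerically against the wrist camera.

```bash
python3 - <<'E'
from h import *
w=load('w1');M=w['world_to_cam']
def fe(P):
    p=M[:3,:3]@np.array(P)+M[:3,3];x,y,z=p[0],-p[1],-p[2];r=np.hypot(x,y);th=np.arctan2(r,z)
    u=np.array([w['cx']+w['fx']*th*x/r,w['cy']+w['fy']*th*y/r]); return (u*[350/512,450/384]+[450,0]).round(),p.round()
import fit;p=np.load('fit.npy')
for q in [fit.pt(p,'c85'),fit.pt(p,'c39'),fit.T(p,(7,108,39)),(577.8,170,118),fit.T(p,(-90,152,10)),fit.T(p,(100,152,10)),fit.T(p,(-90,-82,10))]: print(np.round(q),*fe(q))
E
```

```text
[577. 172.  85.] [623. 260.] [  -1.  -18. -194.]
[577. 172.  39.] [624. 233.] [  -1.   -3. -238.]
[607. 120.  39.] [623. 308.] [  -2.  -60. -257.]
[578. 170. 118.] [623. 293.] [  -1.  -31. -164.]
[527. 190.  10.] [597. 166.] [ -34.   46. -252.]
[709. 136.  10.] [685. 325.] [  93.  -87. -297.]
[460. -34.  10.] [506. 329.] [-208. -103. -303.]
```

Emit:
play_rows --pt "0 1 -20 0 0 0 -0.1" --pt "0 1 -20 0 0 0 -0.1" --pt "0 0 -20 0 0 0 -0.1" --pt "0 0 -10 0 0 0 -0.35" --pt "0 0 0 0 0 0 -0.35" --grip_force 20

```text
time_s: 1.92
eef_pos: [577.5, 178.8, 56.1]
ee_rot: [0.003, 0.487, 0.873, 0.003]
force: [-0.3, 0.3, -0.4]
grip_width: 0.324
```

```bash
cat > arc.py <<'E'
# plan rows along arc from present angle: python3 arc.py target_cam_angle_of_TCP step
from h import *; import sys, fit, os
from scipy.spatial.transform import Rotation as R
p=np.load('fit.npy');pv=fit.T(p,(7,108,0))[:2]
s=sense();P=np.array(s['eef_pos']);q=np.array(s['ee_rot']);m=R.from_quat(q[[1,2,3,0]]).as_matrix()
ya=np.arctan2(m[1,1],m[0,1]);d=P[:2]-pv
th=np.arctan2(d[1],d[0]);print('r',np.hypot(*d).round(1),'cam angle of TCP',round(th-p[2],3),'yaw err',round((ya-(th-np.pi/2)+np.pi)%(2*np.pi)-np.pi,3),'z',P[2].round(1),'F',np.round(s['force'],1),'t',s['time_s'],'w',s['grip_width'])
tgt,n=float(sys.argv[1])+p[2],int(sys.argv[2])
c=pv+0*d;prev=P[:2];py=ya
for k in range(1,n+1):
    t=th+(tgt-th)*k/n;X=c+60*np.array([np.cos(t),np.sin(t)]);y=t-np.pi/2
    dy=(y-py+np.pi)%(2*np.pi)-np.pi
    print((X-prev).round(1),round(dy,3));prev=X;py=y
E
python3 st.py; python3 arc.py 1.85 5
```

```text
t 1.92 pos [577.5 178.8  56.1] yang 0.553 z [ 0.009  0.003 -1.   ] F [-0.3  0.3 -0.4] w 0.324 q [ 0.11  0.66  1.45  0.    1.02 -0.45]
r 65.7 cam angle of TCP 2.33 yaw err 0.082 z 56.1 F [-0.3  0.3 -0.4] t 1.9167 w 0.32432632627030233
[ 7.8 -2.7] -0.178
[5.5 1.8] -0.096
[5.6 1.3] -0.096
[5.7 0.8] -0.096
[5.8 0.2] -0.096
```

Emit:
play_rows --pt "6 -4 -4 0 0 -0.08 -0.35" --pt "6 1 -2 0 0 -0.1 -0.35" --pt "6 1 0 0 0 -0.1 -0.35" --pt "6 0.8 0 0 0 -0.1 -0.35" --pt "6 0.2 0 0 0 -0.1 -0.35"

```text
time_s: 2.33
eef_pos: [603.5, 179.7, 54.5]
ee_rot: [0.002, 0.686, 0.728, -0.001]
force: [-5.9, -1.8, -3.3]
grip_width: 0.324
```

```bash
python3 arc.py 1.3 5
```

```text
r 59.6 cam angle of TCP 1.922 yaw err -0.003 z 54.5 F [-5.9 -1.8 -3.3] t 2.3333 w 0.32438010771284687
[7.4 0.4] -0.121
[ 7.4 -0.9] -0.124
[ 7.2 -1.8] -0.124
[ 6.9 -2.7] -0.124
[ 6.6 -3.6] -0.124
```

Contact is about 6 N, which matches the cam's friction. I'll carry on along the arc.

Emit:
play_rows --pt "7 0.4 0 0 0 -0.11 -0.35" --pt "7 -0.6 0 0 0 -0.11 -0.35" --pt "7 -1.4 0 0 0 -0.11 -0.35" --pt "7 -2.2 0 0 0 -0.11 -0.35" --pt "6.5 -3 0 0 0 -0.11 -0.35"

```text
time_s: 2.75
eef_pos: [632.5, 175.9, 57.6]
ee_rot: [-0.004, 0.863, 0.505, -0.008]
force: [-5.8, 1.6, -3.4]
grip_width: 0.329
```

```bash
python3 arc.py 0.85 5
```

```text
r 61.1 cam angle of TCP 1.434 yaw err -0.088 z 57.6 F [-5.8  1.6 -3.4] t 2.75 w 0.3287122647942643
[ 5.7 -4.3] -0.029
[ 5.8 -4. ] -0.117
[ 5.3 -4.6] -0.117
[ 4.7 -5.2] -0.117
[ 4.1 -5.7] -0.117
```

Emit:
play_rows --pt "6.5 -4.5 -2 0 0 -0.05 -0.35" --pt "6.3 -4.4 -2 0 0 -0.11 -0.35" --pt "5.8 -5 -1 0 0 -0.11 -0.35" --pt "5.2 -5.7 0 0 0 -0.11 -0.35" --pt "4.5 -6.2 0 0 0 -0.11 -0.35"

```text
time_s: 3.17
eef_pos: [657.5, 157.0, 58.7]
ee_rot: [-0.01, 0.962, 0.271, -0.008]
force: [-4.2, 4.8, -4.9]
grip_width: 0.326
```

```bash
python3 arc.py 0.4 5
```

```text
r 62.2 cam angle of TCP 0.92 yaw err -0.082 z 58.7 F [-4.2  4.8 -4.9] t 3.1667 w 0.32639503329042174
[ 1.6 -6.5] -0.022
[ 2.9 -5.5] -0.104
[ 2.3 -5.8] -0.104
[ 1.6 -6. ] -0.104
[ 1.  -6.1] -0.104
```

Emit:
play_rows --pt "2 -7.5 -3 0 0 -0.03 -0.35" --pt "3 -6.5 -3 0 0 -0.11 -0.35" --pt "2.3 -6.8 -2 0 0 -0.11 -0.35" --pt "1.5 -7 -1 0 0 -0.11 -0.35" --pt "0.8 -7 -1 0 0 -0.11 -0.35"

```text
time_s: 3.58
eef_pos: [667.4, 130.5, 57.6]
ee_rot: [-0.015, 0.999, 0.031, -0.002]
force: [2.1, 6.0, -4.8]
grip_width: 0.328
```

```bash
python3 arc.py -0.1 5
```

```text
r 61.0 cam angle of TCP 0.456 yaw err -0.107 z 57.6 F [ 2.1  6.  -4.8] t 3.5833 w 0.32756780587984907
[-0.2 -6.8] -0.004
[ 0.  -6.7] -0.111
[-0.7 -6.6] -0.111
[-1.5 -6.5] -0.111
[-2.2 -6.3] -0.111
```

Emit:
play_rows --pt "0 -7.2 -2 0 0 0 -0.35" --pt "0 -7.2 -2 0 0 -0.1 -0.35" --pt "-0.7 -7 -1 0 0 -0.11 -0.35" --pt "-1.5 -6.8 0 0 0 -0.11 -0.35" --pt "-1.5 -4 0 0 0 -0.08 -0.35"

```text
time_s: 4.0
eef_pos: [665.7, 105.9, 60.5]
ee_rot: [-0.02, 0.984, -0.177, 0.008]
force: [2.9, 6.1, -4.3]
grip_width: 0.324
```

```bash
python3 arc.py -0.13 2;python3 - <<'E'
from h import *
a=cap('scene','s2');b=cap('side','d2')
f=lambda i,n:cv2.resize(i,n,interpolation=cv2.INTER_CUBIC)
cv2.imwrite('pics/c2.png',np.hstack([f(b['img'][170:290,175:275],(400,480)),f(a['img'][155:260,262:350],(400,480))]))
E
```

```text
r 60.1 cam angle of TCP 0.047 yaw err -0.115 z 60.5 F [ 2.9  6.1 -4.3] t 4.0 w 0.3242530350824247
[-1.6 -5.1] 0.026
[-1.9 -4.9] -0.088
```

View pics/c2.png

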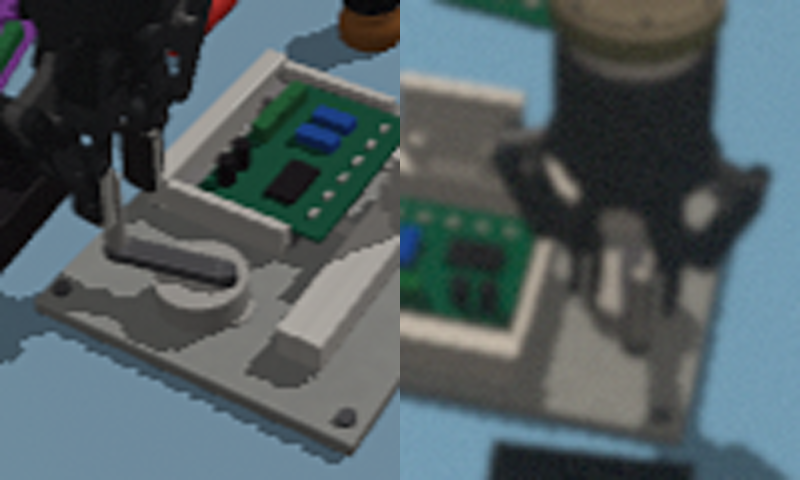

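Side view: the post is held between the fingers at crop (112,235), and the arm runs from (112,248) to (233,276). It still points somewhat left of forward.

```bash
python3 - <<'E'
from h import *
b=load('d2');p=np.load('fit.npy')
g=lambda x,y:atz(b,(x+.5)/4-.5+175-p[7],(y+.5)/4-.5+170-p[8],39)
P,Q=g(112,252),g(230,274)
import fit
print(P,Q,np.arctan2(*(P-Q)[[1,0]])-p[2], fit.T(p,(7,108,39)));d=P-fit.T(p,(7,108,39));print(np.arctan2(d[1],d[0])-p[2],np.hypot(d[0],d[1]))
for t in(0,.1,.2,.3): print(t,[((proj(b,fit.T(p,(7+r*np.cos(t),108+r*np.sin(t),39)))+p[7:9]-[175,170]+.5)*4).round() for r in(0,60,67)])
E
```

```text
[668.03171301 118.76987725  39.        ] [605.17935385 120.662481    39.        ] 0.2579719090823626 [607.28641636 120.24702381  39.        ]
0.2637624486428171 60.76325392065954
0 [array([227., 273.]), array([129., 232.]), array([118., 228.])]
0.1 [array([227., 273.]), array([122., 240.]), array([110., 236.])]
0.2 [array([227., 273.]), array([117., 248.]), array([104., 245.])]
0.3 [array([227., 273.]), array([112., 256.]), array([ 99., 254.])]
```

Emit:
play_rows --pt "-1.5 -5.5 -3 0 0 -0.02 -0.35" --pt "-2 -5.5 -3 0 0 -0.06 -0.35" --pt "-2 -3.5 -1 0 0 -0.06 -0.35" --pt "0 0 0 0 0 0 -0.35"

```text
time_s: 4.43
eef_pos: [663.4, 95.0, 60.8]
ee_rot: [-0.022, 0.971, -0.239, 0.015]
force: [-0.1, 0.4, -0.5]
grip_width: 0.321
```

```bash
python3 arc.py -0.2 2;python3 - <<'E'
from h import *
b=cap('side','d3')
cv2.imwrite('pics/c3.png',cv2.resize(b['img'][170:290,175:275],(600,600*120//100),interpolation=cv2.INTER_CUBIC)[120:720])
E
```

```text
r 61.6 cam angle of TCP -0.134 yaw err -0.06 z 60.8 F [-0.1  0.4 -0.5] t 4.4333 w 0.32074450422583634
[-2.3 -1.2] 0.027
[-0.9 -1.8] -0.033
```

View pics/c3.png

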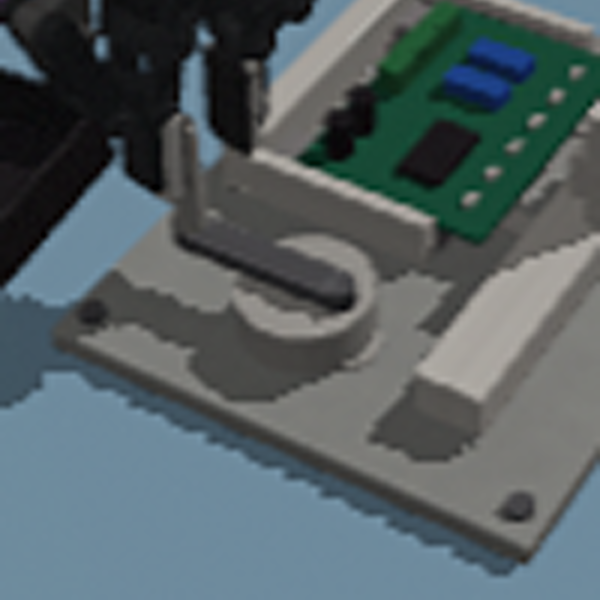

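```bash
python3 - <<'E'
from h import *
import fit
b=load('d3');p=np.load('fit.npy')
g=lambda x,y:atz(b,(x+.5)/6-.5+175-p[7],(y+120+.5)/6-.5+170-p[8],39)
for P,Q in(((188,235),(340,288)),((205,222),(345,275)),((185,240),(325,302))):
  P,Q=g(*P),g(*Q);d=P-fit.T(p,(7,108,39))
  print(P.round(),np.arctan2(*(P-Q)[[1,0]])-p[2],np.arctan2(d[1],d[0])-p[2],np.hypot(d[0],d[1]))
E
```

```text
[665. 107.  39.] 0.069131749625365 0.05862180112758411 59.43864809784391
[662.  99.  39.] 0.03484309037777883 -0.07838642152860237 58.09594527706077
[665. 109.  39.] -0.021279499963324844 0.10095323028232858 59.11693672363921
```

Emit:
play_rows --pt "-1.5 -3.5 -2 0 0 0 -0.35" --pt "-0.5 -1 0 0 0 0 -0.35" --pt "1 3 0 0 0 0 -0.3" --pt "0 2 10 0 0 0 -0.3" --pt "0 0 30 0 0 0 -0.3"

```text
time_s: 4.9
eef_pos: [660.6, 96.4, 96.6]
ee_rot: [-0.02, 0.972, -0.233, 0.011]
force: [-0.4, -1.0, -0.9]
grip_width: 0.353
```

Emit:
play_rows --pt "0 0 38 0 0 0 -0.3" --pt "-20 -4 15 0 0 0.05 -1" --pt "-35 -8 0 0 0 0.07 -1" --pt "-35 -8 0 0 0 0.05 -1" --pt "-35 -8 0 0 0 0 -1"

```text
time_s: 5.32
eef_pos: [536.8, 67.7, 159.8]
ee_rot: [-0.02, 0.99, -0.142, 0.016]
force: [1.1, -0.4, 1.3]
grip_width: -0.001
```

Emit:
play_rows --pt "-35 -8 0 0 0 0 -1" --pt "-30 -8 0 0 0 0 -1" --pt "-10 -5 0 0 0 0 -1" --pt "0 0 0 0 0 0 -1"

```text
time_s: 5.65
eef_pos: [452.6, 45.5, 162.5]
ee_rot: [-0.019, 0.99, -0.14, 0.015]
force: [-0.0, -0.6, 0.3]
grip_width: -0.0
```

```bash
python3 st.py;python3 - <<'E'
from h import *
b=cap('side','d4');a=cap('scene','s4')
f=lambda i,n:cv2.resize(i,n,interpolation=cv2.INTER_CUBIC)
cv2.imwrite('pics/c4.png',np.hstack([f(b['img'][170:290,175:275],(450,540)),f(a['img'][155:260,262:350],(350,420))[:0].reshape(0,350,3) if 0 else f(a['img'][160:260,270:345],(350,540))]))
E
```

```text
t 5.65 pos [452.6  45.5 162.5] yang -1.852 z [ 0.036  0.033 -0.999] F [-0.  -0.6  0.3] w -0.0 q [-0.18  0.21  1.82  0.04  1.08  1.65]
```

View pics/c4.png

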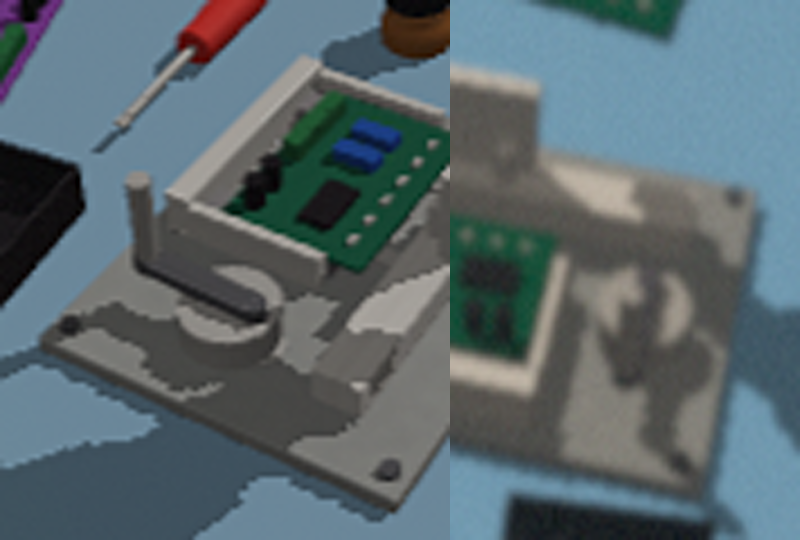

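The post now stands free: its top is at (138,181) in the side crop, and the arm runs from (145,258) to (262,308), roughly parallel to the plate edge.

```bash
python3 - <<'E'
from h import *
import fit
b=load('d4');p=np.load('fit.npy')
for (x,y,z) in((138,181,85),(145,258,39)):
  P=atz(b,(x+.5)/4.5-.5+175-p[7],(y+.5)/4.5-.5+170-p[8],z);d=P-fit.T(p,(7,108,z))
  print(P.round(1),np.arctan2(d[1],d[0])-p[2],np.hypot(d[0],d[1]))
print(fit.T(p,(-100,0,45)),fit.T(p,(-70,0,45)),fit.T(p,(-41,0,45)))
E
```

```text
[664.3  99.7  85. ] -0.05737848185836736 60.61518176755139
[665.1 101.3  39. ] -0.0289035961820735 60.80131317738938
[474.0120696   47.09684612  45.        ] [502.7758488   38.57364216  45.        ] [530.58083537  30.334545    45.        ]
```

Emit:
play_rows --pt "3 3 -30 -0.033 0.036 0 -1" --pt "3 2 -33 0 0 0 -1" --pt "1 1 -33 0 0 0 -1" --pt "0 0 -20 0 0 0 -1" --pt "0 0 0 0 0 0 -1"

```text
time_s: 6.17
eef_pos: [469.0, 52.8, 44.5]
ee_rot: [0.001, 0.99, -0.139, 0.005]
force: [0.2, 0.3, 0.2]
grip_width: -0.002
```

```bash
cat > fx.py <<'E'
from h import *
p=np.load('fit.npy');s=sense();d=np.array(s['eef_pos'])[:2]-p[:2];c,n=np.cos(p[2]),np.sin(p[2])
F=s['force'];print('fixture xy',round(c*d[0]+n*d[1],1),round(-n*d[0]+c*d[1],1),'Fx',round(c*F[0]+n*F[1],1),'Fy',round(-n*F[0]+c*F[1],1))
E
python3 st.py; python3 fx.py
```

```text
t 6.17 pos [469.   52.8  44.5] yang -1.849 z [ 0.01  -0.003 -1.   ] F [0.2 0.3 0.2] w -0.002 q [-0.14  0.44  1.87 -0.    0.82  1.72]
fixture xy -106.4 4.0 Fx 0.1 Fy 0.4
```

Emit:
play_rows --pt "7 -3 1 0 0 0 -1" --pt "7 -3 0 0 0 0 -1" --pt "7 -3 0 0 0 0 -1" --pt "6 -2 0 0 0 0 -1" --pt "6 -2 0 0 0 0 -1"

```text
time_s: 6.58
eef_pos: [508.5, 38.9, 49.3]
ee_rot: [0.001, 0.99, -0.138, 0.007]
force: [-2.9, 2.4, -2.5]
grip_width: 0.0
```

```bash
python3 st.py; python3 fx.py
```

```text
t 6.58 pos [508.5  38.9  49.3] yang -1.848 z [ 0.014 -0.004 -1.   ] F [-2.9  2.4 -2.5] w 0.0 q [-0.15  0.5   1.76 -0.    0.87  1.7 ]
fixture xy -64.6 1.9 Fx -3.5 Fy 1.4
```

Contact at about 3 N, which is the slide's friction. I'll keep pushing gently.

Emit:
play_rows --pt "5 -1.5 -1 0 0 0 -1" --pt "5 -1.5 -1 0 0 0 -1" --pt "4 -1.2 -1 0 0 0 -1" --pt "3 -0.9 0 0 0 0 -1"

```text
time_s: 6.92
eef_pos: [527.4, 33.1, 47.7]
ee_rot: [0.001, 0.99, -0.138, 0.007]
force: [-3.4, 1.1, 1.4]
grip_width: -0.002
```

```bash
python3 st.py; python3 fx.py
```

```text
t 6.92 pos [527.4  33.1  47.7] yang -1.848 z [ 0.013 -0.004 -1.   ] F [-3.4  1.1  1.4] w -0.002 q [-0.16  0.53  1.7  -0.    0.89  1.69]
fixture xy -44.8 1.7 Fx -3.6 Fy 0.1
```

Emit:
play_rows --pt "2 -0.6 0 0 0 0 -1" --pt "1.5 -0.5 0 0 0 0 -1" --pt "1 -0.3 0 0 0 0 -1"

```text
time_s: 7.17
eef_pos: [531.9, 31.7, 47.6]
ee_rot: [0.001, 0.99, -0.138, 0.006]
force: [-8.6, 2.7, 5.4]
grip_width: 0.002
```

```bash
python3 st.py; python3 fx.py
```

```text
t 7.17 pos [531.9  31.7  47.6] yang -1.848 z [ 0.011 -0.003 -1.   ] F [-8.6  2.7  5.4] w 0.002 q [-0.16  0.54  1.69 -0.    0.9   1.69]
fixture xy -40.1 1.7 Fx -9.0 Fy 0.2
```

Emit:
play_rows --pt "1.5 -0.4 0 0 0 0 -1" --pt "1.5 -0.4 0 0 0 0 -1"

```text
time_s: 7.33
eef_pos: [531.9, 31.7, 47.4]
ee_rot: [0.001, 0.99, -0.138, 0.001]
force: [-11.9, 2.2, 8.4]
grip_width: 0.001
```

```bash
python3 fx.py
```

```text
fixture xy -40.2 1.6 Fx -12.1 Fy -1.3
```

Emit:
play_rows --pt "1.5 -0.4 0 0 0 0 -1" --pt "1.5 -0.4 0 0 0 0 -1"

```text
time_s: 7.5
eef_pos: [531.7, 31.7, 47.4]
ee_rot: [0.001, 0.99, -0.138, -0.003]
force: [-12.8, 1.2, 10.3]
grip_width: -0.002
```

```bash
python3 fx.py
```

```text
fixture xy -40.3 1.6 Fx -12.6 Fy -2.5
```

The slide has stopped hard at the expected home position. I'll give one firmer nudge, then back off along -x, raise and look.

Emit:
play_rows --pt "3.5 -1 0 0 0 0 -1" --pt "3.5 -1 0 0 0 0 -1"

```text
time_s: 7.67
eef_pos: [531.3, 31.7, 47.5]
ee_rot: [0.001, 0.99, -0.137, -0.013]
force: [-28.0, 4.1, 22.0]
grip_width: 0.001
```

```bash
python3 fx.py
```

```text
fixture xy -40.7 1.5 Fx -28.0 Fy -4.0
```

Emit:
play_rows --pt "-8 2.5 0 0 0 0 -1" --pt "-20 6 0 0 0 0 -1" --pt "-30 9 0 0 0 0 -1" --pt "-30 9 25 0 0 0 -1" --pt "-20 0 35 0 0 0 -1"

```text
time_s: 8.08
eef_pos: [421.0, 58.2, 104.3]
ee_rot: [0.001, 0.99, -0.137, -0.014]
force: [-0.1, -0.0, -0.4]
grip_width: -0.001
```

Emit:
play_rows --pt "-10 0 35 0 0 0 -1" --pt "0 0 35 0 0 0 -1" --pt "0 0 0 0 0 0 -1"

```text
time_s: 8.33
eef_pos: [409.4, 58.6, 181.7]
ee_rot: [0.001, 0.991, -0.137, -0.009]
force: [0.3, -0.8, 0.6]
grip_width: -0.004
```

```bash
python3 st.py;python3 - <<'E'
from h import *
import fit;p=np.load('fit.npy')
b=cap('side','d5');a=cap('scene','s5')
f=lambda i,n:cv2.resize(i,n,interpolation=cv2.INTER_CUBIC)
cv2.imwrite('pics/c5.png',np.vstack([f(b['img'][175:285,175:325],(600,440))[:330],f(a['img'][165:260,220:350],(600,438))[:270]]))
for s in(30,25):
  for c,o,k in((b,p[7:9],(175,175)),(a,p[5:7],(220,165))):
    print(s,[((proj(c,fit.T(p,q))+o-k+.5)*(4 if c is b else 600/130)+([0,0] if c is b else [0,330])).round() for q in((-60+s,35,81),(-60+s,-35,81),(-35+s,123,31))])
E
```

```text
t 8.33 pos [409.4  58.6 181.7] yang -1.845 z [-0.018  0.    -1.   ] F [ 0.3 -0.8  0.6] w -0.004 q [-0.14  0.13  1.87 -0.    1.16  1.7 ]
30 [array([362., 129.]), array([424.,  54.]), array([232., 293.])]
30 [array([311., 412.]), array([183., 390.]), array([462., 540.])]
25 [array([370., 132.]), array([432.,  57.]), array([240., 296.])]
25 [array([313., 405.]), array([185., 384.]), array([463., 534.])]
```

View pics/c5.png

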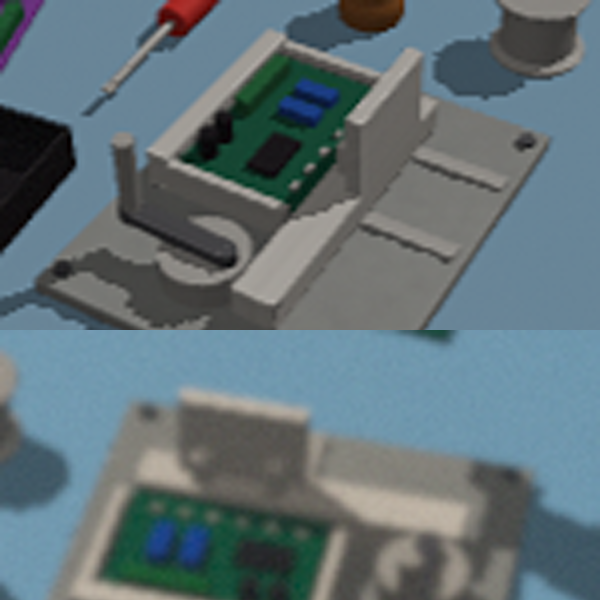

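The side crop shows the plate's near top corners at (361,128) and (424,52). The prediction for slide = 30 mm is (362,129) and (424,54). The board is against the rail and the crank arm still points forward. The spool, driver, tray and the visible part of the jar look unmoved, and nothing is touching the gripper. Handing in.

```bash
python3 -c "
from rig import ctrl; print(ctrl.finish_job())"
```

```text
the job is handed in; nothing more can be done
None
```

The board is clamped and the job is handed in, at about 8.4 s of the 64 s allowed; no verdict is reported.

**Cam:** I held the post loosely between part-open fingers and carried it round from about 2.40 rad to about -0.03 rad. In the last picture the crank arm still points straight forward.

**Slide:** After the cam was set, I pushed the upright plate with the shut fingertips until it stopped. The last nudge reached about 28 N along the slide's travel, 36 N in total at the wrist, without any further movement. The plate's corners in both camera views match a travel of 30 mm to within about 1 mm.

**Board and bystanders:** In the side picture the board looks flush against the far rail, though I judged that by eye and did not measure it. The spool, screwdriver and tray, and the visible part of the jar, look unmoved. The gripper was clear of everything at hand-in.

**Disagreements:** My last two cam readings differed slightly, -0.06 and -0.03 rad. One point of the first fixture fit was about 2 px off. Neither matters against the 0.5 rad the cam allows.

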